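# Isolate the tagged line at the analyser's valve box

### The arm

A 6-joint arm with a two-finger parallel gripper is mounted at the origin on a cart in front of the work surface, level with it; the furniture and walls round the work are solid. World frame = base frame: x ahead of the robot, y to its left, z up, the work surface at z = 0. Lengths are in mm, angles in rad, forces in N, time in s.
With the tool pointing down it reaches from about 350 to 875 mm from the base axis. Payload 4.2 kg.
Tool frame: the origin (TCP) lies on the mounting face of the last link; the fingertips stand 173 mm ahead of it and the grasp point (between the pads) lies 155 mm ahead of it (tcp_to_grasp is the distance from the TCP to the grasp point, in mm); z points along the fingers, y is the direction in which the jaws open and shut (so a half turn about z gives the same grasp; the last joint's range is limited). The gripper opens to 85 mm and grips with 20 to 120 N. Pads are 22 mm wide; open, the fingers measure 114 mm over their backs; the gripper's body (76 mm by 85 mm) begins 54 mm behind the grasp point. The pads swing forward as they close: fully open they stand 13 mm farther back than shut.
Start: joints at [1.547, 0.385, 0.008, 0, -1.194, -0.259], TCP at [174.371, 600.162, 404.712] pointing down, gripper open.
Joint ranges: [-3.14, 3.14], [-1.21, 2.06], [-1.07, 1.41], [-3.16, 2.05], [-2.99, -0.16], [-3.1, 3.1]. Speed limits (rad/s): [2.79, 2.79, 3.14, 3.14, 3.14, 3.14].

### API

Orientations are given as a unit quaternion [x, y, z, w].
In Python, from bench import * gives the robot as it stands. The module is installed in compiled form; this text tells all that it offers.
- The arm moves only by the tool apply_moves, never from a script. Its arguments are lists of equal length, an entry for each row: "fingers": the closure, from 0 (fully open) to 1 (shut); "dp": the shift along the world's x, y, z in cm, a list of three; "yaw": the turn about the world's z in degrees. A call has 1 to 10 rows; each row is the pose to reach, as a shift and turn from the pose measured when the call began; what a row does not reach only later rows make up. A row lasts 1/10 s, in which the tool goes at most 50 mm and 8.59 degrees, less where a joint would pass 70% of its speed; a pose out of reach is approached as far as the arm can. A call with a gripper value outside its range is refused whole. The fingers move at their own pace and stop on an object; the grip force is fixed at half the most. Time passes only in rows, so rows that repeat a pose let the fingers close. It gives the time, the measured TCP pose, the force and the opening at its end, in the units of the state.
- read_state(): the state, without advancing time (a new reading comes with each control period).
- get_image(name): name is "scene" or "top" or "wrist"; returns a dict with "color" (420x560x3 uint8, blue, green, red), "mtx" (3x3 intrinsics, pixels), "camera_from_world" (4x4, takes a point from world to camera coordinates); the wrist camera has in their place "tool_from_camera" (4x4, takes a point from camera to tool coordinates, whose origin is the TCP and whose axes are the flange's). Camera axes: x right, y down, z forward; pixel columns grow to the right and rows downward; lengths in mm; the calibration is good to about 2 mm. The wrist camera is an equidistant fisheye: a pixel r from the principal point sees the ray r / f radians off the axis. A picture is of the moment at which its call begins: read the wrist's pose just before it. There is no depth.
- job_done(): hands the job in, once; it reports no verdict.
The state is a dict: "clock": time; "joints": joint angles; "joint_vel": joint speeds; "joint_efforts": joint torques, N m; "position": TCP position; "ee_rot": TCP orientation; "contact_force": force on the tool from outside, world axes, zero at the start; "wrist_torque": the same for the moment, N m; "gripper_width": finger opening in mm.
Only numpy, scipy, OpenCV 4.12 (cv2) and the standard library are available. Lean on these libraries where they do the work, as an engineer would, in place of code of your own. Each camera call takes 0.05 s, during which the arm holds its last target. There are 200 camera calls.

### The job

The tagged supply line of the analyser has to be shut off. With the fingertips, push the cover of the valve box fully back to uncover its three valves, then push the lever of the valve that carries the round tag a quarter turn clockwise, all the way to its stop, and take the hand away. The other two valves stay open; nothing is to be picked up, and the things standing round the box stay where they are.

Things in the scene. Friction and masses are not known exactly. Their poses are not given: they have to be found in the camera images.
- valve_box: White valve box, 200 (x) x 280 (y) x 66 mm high, fixed, with guide rails along both sides up to 79 mm high, 257 mm apart. Origin: centre of its underside. +x points to its back, +y to its left seen from the front; up to 0.35 rad askew. The cover parks over its closed rear half. Couplings stick out 22 mm from the front below 36 mm. Loose things stand at least 20 mm clear of its walls.
- well_centre (a point): Centre of the open well in the box's front half, level with its rim, 66 mm above the bench; axes as the box. The well is 90 mm (x) by 262 mm (y), under the cover. The three valves stand in it in a row along y, their axes 17 mm behind this point and at y -85, -7 and +71 mm from it; which place has the tagged valve varies.
- cover (a joint): Slide of the aluminium cover, a sheet 100 mm (box x) x 258 mm (box y), lying 68 to 72 mm above the bench. 0 = shut, 0.098 m = fully back at its stop; it moves along the box's +x. It stays where it is left; sliding it takes about 3 to 4 N.
- cover_ledge (a point): Middle of the top edge of the cover's push ledge, on its front face, and it moves with the cover. The ledge is an upright face along the cover's front edge, flush with the box's front wall when shut, 160 mm wide, standing 68 to 90 mm above the bench; behind it a ramp slopes down to the sheet. Axes as the box: pushing the face along box +x opens the cover.
- tagged_valve_lever (a joint): Lever of the tagged valve. 0 = open (points to the box's front), 1.571 = shut (a quarter turn clockwise from above, points to the box's left, +y), stops at both ends; starts 0 to 0.12, stays where left. Turning takes 0.13 N m (4 N at 35 mm from the axis). Dark steel bar 11 mm wide, 48 to 59 mm above the bench, nothing within 8 mm below its outer half, 38 mm or more free to its right.
- tagged_valve_axis (a point): Point on the turning axis of the tagged valve at mid thickness of its lever (53.5 mm above the bench). A flat round aluminium tag, 34 mm across, lies on this valve's lever over the axis at 60 to 62 mm, with a nut on top; the other two valves have just a 22 mm hub there.
- tagged_valve_tip (a point): End of the tagged valve's lever, at mid thickness, 46 mm from the axis; moves with the lever.
- valve_b_lever (a joint): Lever of an untagged valve, same shape and values, without the round tag; must stay open (starts 0 to 0.12).
- valve_b_axis (a point): As tagged_valve_axis, for this untagged valve.
- valve_c_lever (a joint): Lever of the other untagged valve, same shape and values, without the round tag; must stay open (starts 0 to 0.12).
- valve_c_axis (a point): As tagged_valve_axis, for this untagged valve.
- reagent_white: Reagent bottle with white cap, 33 mm across, 62 mm high, loose; origin: centre of its underside. Leave alone.
- reagent_blue: Reagent bottle with blue cap, 33 mm across, 62 mm high, loose; origin: centre of its underside. Leave alone.
- vial_red: Small vial with red cap, 13 mm across, 44 mm high, loose, left of the box; origin: centre of its underside. Leave alone.
- vial_blue: Small vial with blue cap, 13 mm across, 44 mm high, loose, left of the box; origin: centre of its underside. Leave alone.
- dish: Petri dish, 56 mm across, 12 mm high, loose; origin: centre of its underside. Leave alone.
- pen: White pen, 145 mm long, 9 mm high, lying loose in front of the box; origin: centre of the underside. Leave alone.

How it is judged:
By the outcome, as a careful person would: the job done as asked, in the order asked, and still so for the second after the job is handed in, with the robot touching nothing.
It also fails if it takes over 40 s, if anything falls off the work surface, if the arm or the gripper's body presses on something with over 40 N, if the wrist force passes 120 N, or if a joint passes its speed limit or range.

## Working session

There is one attempt and no reset: what is moved stays moved. The work goes in short steps, Python scripts to look and compute and a tool call to move; the robot and the scene stay as the last step left them, time stands still between calls to the robot, and variables do not carry over. Pictures are saved under pics/ and viewed, about 8 in all and at most 12, crops included, and the job is handed in when it is done.

Besides the shell and the picture viewer there is one more tool, called after "Request:" as name(argument=value, ...) on one line, values as JSON. apply_moves: Moves the arm, as the interface text tells. Its arguments: {"type":"object","properties":{"fingers":{"type":"array","items":{"type":"number"}},"dp":{"type":"array","items":{"type":"array","items":{"type":"number"}}},"yaw":{"type":"array","items":{"type":"number"}}},"required":["fingers","dp","yaw"]}

```bash
mkdir -p pics
python3 - <<'E'
from bench import *
import cv2,numpy as np
s=read_state();print(s)
for n in ("scene","top"):
    d=get_image(n);cv2.imwrite(f"pics/{n}0.png",d["color"]);np.savez(f"pics/{n}0.npz",**d)
    print(n,d["mtx"].tolist(),np.round(d["camera_from_world"],3).tolist())
E
```

```text
{'clock': 0.0, 'joints': array([ 1.54659466e+00,  3.85574920e-01,  6.64926917e-03, -5.20486990e-04,
       -1.19399244e+00, -2.58603993e-01]), 'joint_vel': array([ 0.00013054, -0.00033371, -0.00014506, -0.00057031, -0.00024952,
        0.00023278]), 'joint_efforts': array([-1.69181008e-04, -3.92284226e+01,  1.88399863e+01,  4.18613836e+00,
       -4.60464129e-03,  3.92664077e-06]), 'position': array([174.31035372, 599.99594276, 403.61606811]), 'ee_rot': array([ 9.90005144e-01, -1.41027055e-01, -1.16173079e-04,  1.08188748e-03]), 'contact_force': array([-0.6075598 , -0.4011197 ,  0.56861914]), 'wrist_torque': array([-0.06003657, -0.01669587, -0.01573066]), 'gripper_width': 85.0795367202957}
scene [[523.3305497113689, 0.0, 282.035897482209], [0.0, 523.3305497113689, 210.52276387546277], [0.0, 0.0, 1.0]] [[0.781, -0.624, 0.016, -522.048], [-0.313, -0.413, -0.855, 172.336], [0.541, 0.663, -0.518, 1019.072], [0.0, 0.0, 0.0, 1.0]]
top [[484.45718098374084, 0.0, 272.67912947184766], [0.0, 484.45718098374084, 203.78679661214127], [0.0, 0.0, 1.0]] [[0.009, -1.0, 0.003, -146.199], [-0.988, -0.01, -0.154, 545.566], [0.154, -0.002, -0.988, 924.154], [0.0, 0.0, 0.0, 1.0]]
```

View pics/top0.png

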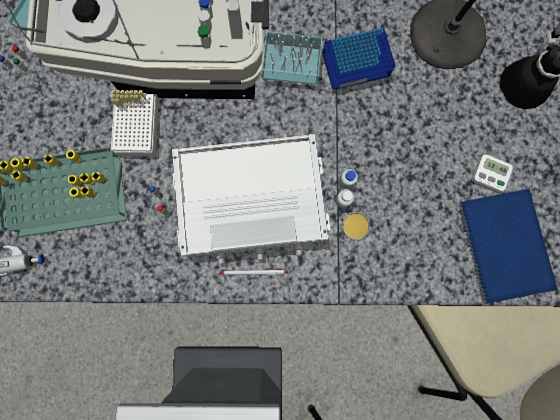

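View pics/scene0.png

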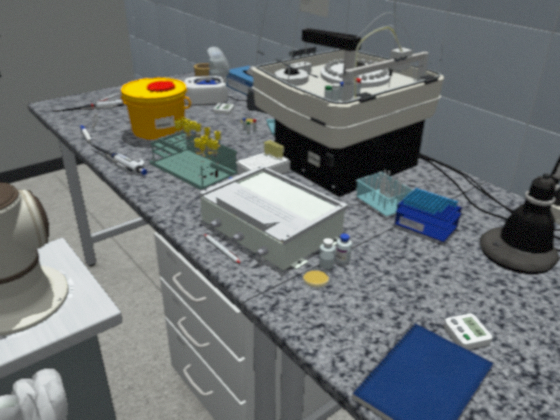

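The top view shows the white box at about (174..328, 136..254). The ledge and ramp are at about (210..297, 218..248), the pen at (220..287, 271), the bottles at (347, 178) and (346, 197), the dish at (356, 226) and the vials at (152, 189) and (160, 208). The box's front faces the robot (-x).

```bash
cat > h.py <<'E'
import numpy as np, cv2
def ray(d,u,v,z,cfw=None):
    K=d["mtx"];M=d["camera_from_world"] if cfw is None else cfw
    r=M[:3,:3].T@np.linalg.solve(K,[u,v,1.]);c=-M[:3,:3].T@M[:3,3]
    return c+r*(z-c[2])/r[2]
def proj(d,p):
    M=d["camera_from_world"];q=d["mtx"]@(M[:3,:3]@np.asarray(p,float)+M[:3,3]);return q[:2]/q[2]
E
python3 - <<'E'
from h import *
d=np.load("pics/top0.npz");im=d["color"]
c=cv2.resize(im[125:280,165:335],None,fx=3.8,fy=3.8,interpolation=cv2.INTER_CUBIC)
cv2.imwrite("pics/crop.png",c)
for n,(u,v) in dict(lb=(174,150),rb=(315,136),rf=(328,241),lf=(182,254)).items(): print(n,ray(d,u,v,79).round(1))
for n,(u,v,z) in dict(bw=(345,197,62),bb=(350,177,62),red=(160,208,44),blue=(152,189,44),dish=(356,227,12),p1=(221,272,5),p2=(287,271,5)).items(): print(n,ray(d,u,v,z).round(1))
E
```

```text
lb [645.6  52.6  79. ]
rb [ 676.7 -222.8   79. ]
rf [ 470.8 -246.6   79. ]
lf [443.7  29.3  79. ]
bw [ 558.7 -282.6   62. ]
bb [ 598.8 -293.    62. ]
red [536.   82.9  44. ]
blue [574.3 100.6  44. ]
dish [ 505.3 -311.9   12. ]
p1 [411.7 -37.6   5. ]
p2 [ 415.  -171.4    5. ]
```

View pics/crop.png

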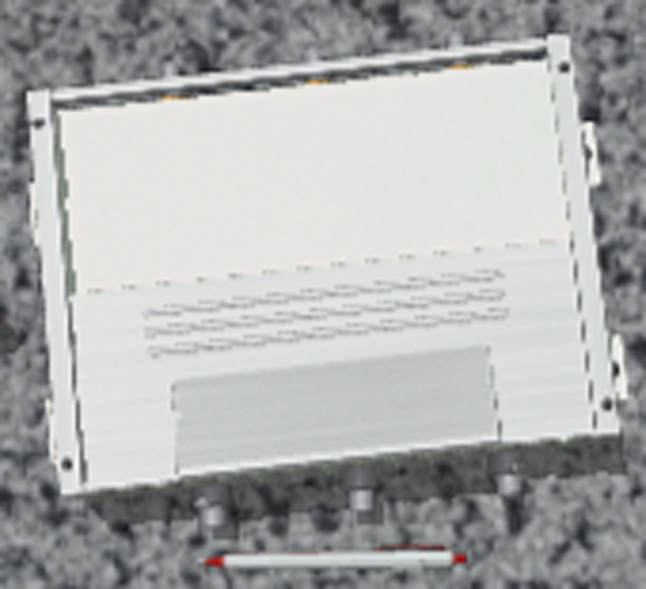

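The crop shows rail-top corners at (28,92), (568,36), (620,432) and (62,494). The ledge's front top edge runs from about (178,473) to (500,440), and the pen lies at (205..467, 558).

Run:
```python
from h import *
d=np.load("pics/top0.npz")
f=lambda u,v,z: ray(d,165+(u+.5)/3.8-.5,125+(v+.5)/3.8-.5,z)
P=np.array([f(28,92,79),f(568,36,79),f(620,432,79),f(62,494,79)])
print(P.round(1),[np.linalg.norm(P[i]-P[i-1]).round(1) for i in range(4)])
c=P.mean(0);ex=(P[0]+P[1]-P[2]-P[3])/2;ey=(P[0]+P[3]-P[1]-P[2])/2
print(c,np.arctan2(ex[1],ex[0]),np.arctan2(-ey[0],ey[1]))
L=np.array([f(178,473,90),f(500,440,90)]);print(L,np.linalg.norm(L[0]-L[1]),L.mean(0))
t=np.arctan2(-ey[0],ey[1]);R=np.array([[np.cos(t),-np.sin(t)],[np.sin(t),np.cos(t)]])
print("ledge from centre",c[:2]+R@[-100,0], "ledge measured in box",R.T@(L.mean(0)[:2]-c[:2]))
# rectangle prediction checks
```

```text
[[ 647.9   56.6   79. ]
 [ 680.5 -221.    79. ]
 [ 475.9 -246.2   79. ]
 [ 442.5   31.2   79. ]] [np.float64(207.0), np.float64(279.5), np.float64(206.1), np.float64(279.5)]
[561.68584989 -94.85697309  79.        ] 0.12259703836231223 0.118472679079775
[[ 452.73026428  -27.40173318   90.        ]
 [ 470.45736335 -185.69039777   90.        ]] 159.27822004449587 [ 461.59381382 -106.54606548   90.        ]
ledge from centre [ 462.38681821 -106.67654618] ledge measured in box [-100.77202342    0.22329581]
```

Request:
apply_moves(fingers=[1,1,1,1,1,1,1,1,1,1], dp=[[2.2,-4.4,0],[4.4,-8.8,0],[6.6,-13.2,0],[8.8,-17.6,0],[11,-22,0],[13.2,-26.4,0],[15.4,-30.8,0],[17.6,-35.2,0],[18.8,-40,0],[20,-45,0]], yaw=[-7,-14,-21,-28,-35,-42,-49,-56,-63,-67])

```text
clock: 1.1
position: [374.0, 149.4, 403.6]
ee_rot: [0.747, -0.665, -0.001, 0.001]
contact_force: [1.3, -0.0, 0.0]
gripper_width: 0.1
```

Request:
apply_moves(fingers=[1,1,1,1,1,1,1,1,1], dp=[[0.8,-4.5,-1.5],[1.6,-9,-3],[2.4,-13.5,-5],[3.2,-18,-8],[4,-22,-11],[4.5,-25,-14],[4.8,-26,-15.3],[4.8,-26,-15.3],[4.8,-26,-15.3]], yaw=[0,0,0,0,0,0,0,0,0])

```text
clock: 2.0
position: [422.1, -110.6, 250.6]
ee_rot: [0.746, -0.665, -0.001, 0.001]
contact_force: [0.4, -0.1, -0.6]
gripper_width: 0.1
```

Run:
```python
from bench import *
from h import *
s=read_state();print(s["position"],s["ee_rot"],s["contact_force"])
w=get_image("wrist");np.savez("pics/w1.npz",**w);print(w["mtx"],w["tool_from_camera"].round(3))
a=get_image("scene")["color"]
cv2.imwrite("pics/w1.png",np.hstack([w["color"][:, :],cv2.resize(a[100:310,130:410],(0,0),fx=2,fy=2)])[:,:1120][:, :])
m=cv2.imread("pics/w1.png");cv2.imwrite("pics/w1.png",cv2.resize(m,(800,300)))
```

```text
[ 422.07408926 -110.61611971  250.55821315] [ 0.74646296 -0.66542549 -0.00081991  0.00113598] [ 0.38089128 -0.10480953 -0.60650413]
[[325.1922621    0.         276.08289255]
 [  0.         325.1922621  213.7557102 ]
 [  0.           0.           1.        ]] [[-1.0000e-03 -9.6200e-01 -2.7300e-01  6.9491e+01]
 [ 1.0000e+00 -1.0000e-03 -1.0000e-03 -7.6600e-01]
 [ 1.0000e-03 -2.7300e-01  9.6200e-01  2.9846e+01]
 [ 0.0000e+00  0.0000e+00  0.0000e+00  1.0000e+00]]
```

View pics/w1.png

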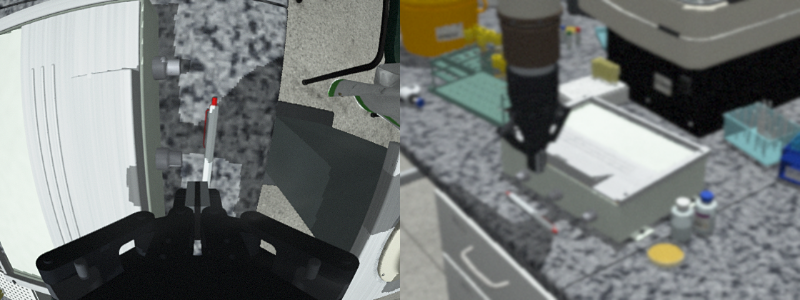

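The fingers hang upright in front of the ledge, clear of the pen. Next I push along box +x.

Request:
apply_moves(fingers=[1,1,1,1,1,1,1,1,1,1], dp=[[1.2,0.14,0],[2.2,0.26,0],[3.2,0.38,0],[4.4,0.53,0],[5.6,0.67,0],[6.8,0.81,0],[8,0.96,0],[9.2,1.1,0],[10.2,1.22,0],[11,1.32,0]], yaw=[0,0,0,0,0,0,0,0,0,0])

```text
clock: 3.1
position: [533.3, -96.2, 252.2]
ee_rot: [0.747, -0.664, -0.0, 0.0]
contact_force: [-3.8, 1.5, 4.8]
gripper_width: 0.3
```

Request:
apply_moves(fingers=[1,1,1], dp=[[0.3,0.04,0],[0.6,0.07,0],[0.8,0.1,0]], yaw=[0,0,0])

```text
clock: 3.4
position: [541.3, -95.1, 252.3]
ee_rot: [0.747, -0.664, -0.0, 0.001]
contact_force: [-5.2, -0.5, 4.8]
gripper_width: 0.1
```

Request:
apply_moves(fingers=[1,1,1,1], dp=[[0.2,0.02,0],[0.4,0.05,0],[0.6,0.07,0],[0.6,0.07,0]], yaw=[0,0,0,0])

```text
clock: 3.8
position: [543.8, -95.0, 252.2]
ee_rot: [0.747, -0.665, -0.005, 0.005]
contact_force: [-13.6, 0.3, 13.0]
gripper_width: 0.4
```

Force rose to 13 N and the hand stalled, so the cover is at its stop. I'll back off and look.

Request:
apply_moves(fingers=[1,1,1,1,1,1,1], dp=[[-1,-0.12,0],[-2,-0.24,2],[-3,-0.3,6],[-6,-0.3,10],[-10,0,10],[-14,0,10],[-14,0,10]], yaw=[0,0,0,0,0,0,0])

```text
clock: 4.5
position: [399.4, -95.2, 352.0]
ee_rot: [0.747, -0.665, -0.006, 0.005]
contact_force: [0.3, 0.5, 0.2]
gripper_width: 0.0
```

Run:
```python
from bench import *
from h import *
s=read_state();print(s["position"],s["contact_force"])
d=get_image("top");np.savez("pics/top1.npz",**d)
cv2.imwrite("pics/top1.png",cv2.resize(d["color"][125:280,165:335],None,fx=3.8,fy=3.8,interpolation=cv2.INTER_CUBIC))
```

```text
[399.36258428 -95.20703901 351.97123832] [0.28652616 0.45586355 0.21715101]
```

View pics/top1.png

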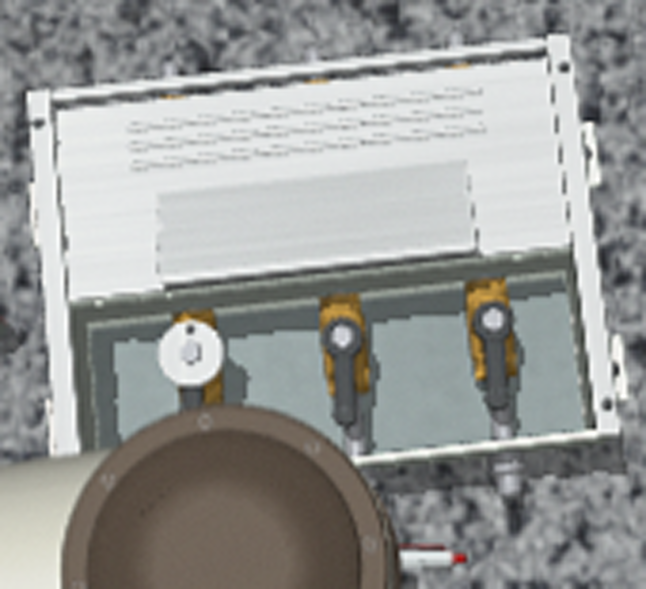

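The round tag is on the left valve at crop (190,352). The other hubs are at (341,334) and (492,318). The ledge edge runs from (162,287) to (477,252).

Run:
```python
from h import *
d=np.load("pics/top1.npz")
f=lambda u,v,z: ray(d,165+(u+.5)/3.8-.5,125+(v+.5)/3.8-.5,z)
c=np.array([561.7,-94.9]);t=.119;R=np.array([[np.cos(t),-np.sin(t)],[np.sin(t),np.cos(t)]])
for n,(u,v,z) in dict(tag=(190,352,62),m=(341,336,64),r=(492,318,64),l1=(162,287,90),l2=(477,252,90)).items():
    p=f(u,v,z)[:2];print(n,p.round(1),(R.T@(p-c)).round(1))
```

```text
tag [516.3 -28.3] [-37.2  71.5]
m [ 525.  -105.6] [-37.7  -6.2]
r [ 535.1 -182.8] [-36.9 -84.1]
l1 [545.3 -16.8] [-7.  79.5]
l2 [ 564.6 -174. ] [ -6.5 -78.9]
```

Run:
```python
from h import *
d=np.load("pics/top1.npz");d0=np.load("pics/top0.npz")
c=np.array([561.7,-94.9]);t=.119;R=np.array([[np.cos(t),-np.sin(t)],[np.sin(t),np.cos(t)]])
def line(d,y,x0,x1,z):
    x=np.arange(x0,x1,2.);M=np.array([proj(d,[*(c+R@[a,y]),z]) for a in x],np.float32)
    g=cv2.remap(cv2.cvtColor(d["color"],cv2.COLOR_BGR2GRAY),M[:,:1],M[:,1:],cv2.INTER_LINEAR).ravel()
    return list(zip(x.astype(int).tolist(),g.tolist()))
for y in(-60,-10,40):
    print("after ledge z90",y,line(d,y,-16,6,90)); print("before",y,line(d0,y,-112,-92,90))
for y in(100,-100): print("after sheet z72",y,line(d,y,-16,6,72));print("before",y,line(d0,y,-112,-92,72))
```

```text
after ledge z90 -60 [(-16, 90), (-14, 90), (-12, 116), (-10, 139), (-8, 99), (-6, 114), (-4, 193), (-2, 227), (0, 216), (2, 207), (4, 205)]
before -60 [(-112, 82), (-110, 80), (-108, 89), (-106, 103), (-104, 121), (-102, 142), (-100, 225), (-98, 211), (-96, 200), (-94, 199)]
after ledge z90 -10 [(-16, 89), (-14, 95), (-12, 122), (-10, 131), (-8, 95), (-6, 119), (-4, 198), (-2, 229), (0, 213), (2, 205), (4, 204)]
before -10 [(-112, 104), (-110, 104), (-108, 93), (-106, 93), (-104, 115), (-102, 145), (-100, 223), (-98, 210), (-96, 196), (-94, 197)]
after ledge z90 40 [(-16, 89), (-14, 96), (-12, 124), (-10, 131), (-8, 92), (-6, 124), (-4, 211), (-2, 231), (0, 215), (2, 210), (4, 208)]
before 40 [(-112, 52), (-110, 74), (-108, 100), (-106, 100), (-104, 114), (-102, 157), (-100, 226), (-98, 215), (-96, 201), (-94, 199)]
after sheet z72 100 [(-16, 94), (-14, 89), (-12, 87), (-10, 99), (-8, 133), (-6, 160), (-4, 221), (-2, 233), (0, 231), (2, 231), (4, 230)]
before 100 [(-112, 81), (-110, 73), (-108, 72), (-106, 83), (-104, 94), (-102, 176), (-100, 231), (-98, 224), (-96, 225), (-94, 225)]
after sheet z72 -100 [(-16, 94), (-14, 90), (-12, 88), (-10, 128), (-8, 185), (-6, 165), (-4, 221), (-2, 229), (0, 226), (2, 226), (4, 224)]
before -100 [(-112, 92), (-110, 89), (-108, 87), (-106, 92), (-104, 119), (-102, 172), (-100, 215), (-98, 221), (-96, 221), (-94, 222)]
```

Cover travel measures about 97 mm (98 expected, and it stalled at the stop). The tag axis is at box (-37.2, 71.5), as specified. Next I work out the lever path, with the tool turning along with the lever.

```bash
cat > path.py <<'E'
from bench import *
from h import *
from scipy.spatial.transform import Rotation as Ro
t=.119;Rz=lambda a:Ro.from_euler('z',a).as_matrix()
A=np.array([516.3,-28.3])
def target(th,gap,s=34,tip=45,yawextra=None):
    th=np.radians(th);l=np.array([-np.cos(th),np.sin(th)]);n=np.array([-np.sin(th),-np.cos(th)])
    return np.r_[A+Rz(t)[:2,:2]@(s*l+(16.5+gap)*n),tip]
s=read_state();R=Ro.from_quat(s["ee_rot"]).as_matrix();p=s["position"]
jaw=np.arctan2(R[1,1],R[0,1])
def row(th,gap,s_=34,tip=45):
    want=t-np.radians(th);dy=(want-jaw+np.pi/2)%np.pi-np.pi/2
    if th>60 and dy>.3: dy-=np.pi
    tcp=target(th,gap,s_,tip)-Rz(dy)@R@[0,0,173]
    return np.round((tcp-p)/10,2).tolist(),round(float(np.degrees(dy)),1)
E
python3 - <<'E'
from path import *
print("tipoff",(R@[0,0,173]).round(1),np.degrees(jaw))
for tip in(110,45):print(tip,row(0,8,tip=tip))
E
```

```text
tipoff [-2.10e+00 -1.00e-01 -1.73e+02] -173.3110935878421
110 ([8.55, 3.85, -6.96], 0.1)
45 ([8.55, 3.85, -13.46], 0.1)
```

Request:
apply_moves(fingers=[1,1,1,1,1,1,1], dp=[[3,1.5,0],[6,2.8,-2],[8.5,3.8,-4],[8.5,3.8,-7],[8.5,3.8,-7],[8.5,3.8,-8],[8.5,3.8,-8]], yaw=[0,0,0,0,0,0,0])

```text
clock: 5.25
position: [487.1, -57.1, 272.4]
ee_rot: [0.747, -0.665, -0.004, 0.004]
contact_force: [-0.4, -0.7, -0.2]
gripper_width: 0.1
```

Run:
```python
from path import *
print(p,row(0,8))
w=get_image("wrist");cv2.imwrite("pics/w2.png",w["color"])
# predicted pixel of tag centre & tip in fisheye
def fish(P):
    T=w["tool_from_camera"];q=T[:3,:3].T@(R.T@(np.array(P)-p)-T[:3,3]);th=np.arctan2(np.hypot(q[0],q[1]),q[2]);u=q[:2]/np.hypot(*q[:2])*th*w["mtx"][0,0]
    return (w["mtx"][:2,2]+u).round(1)
print("tag",fish([*A,62]),"lever tip",fish([*(A+Rz(t)[:2,:2]@[-46,0]),59]))
```

```text
[487.05728309 -57.10444701 272.39346679] ([0.05, 0.05, -5.44], 0.1)
tag [222.1 280.3] lever tip [295.2 278. ]
```

View pics/w2.png

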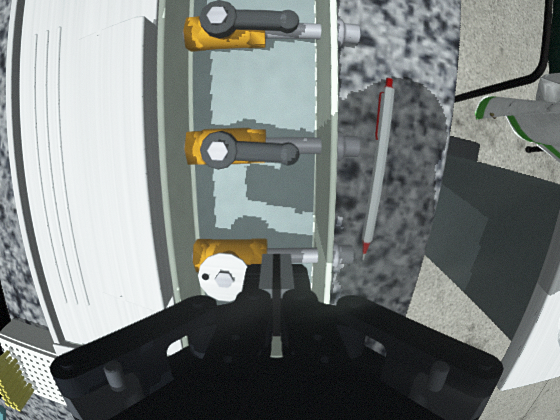

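The tag appears at (224,277), against a predicted (222,280), so the calibration agrees to about 1–2 mm. The fingers hide the lever. The other levers point to the front at rows 20 and 152. Next I descend.

Request:
apply_moves(fingers=[1,1,1,1,1,1], dp=[[0,0,-1.5],[0,0,-3],[0,0,-4.2],[0,0,-5],[0,0,-5.4],[0,0,-5.4]], yaw=[0,0,0,0,0,0])

```text
clock: 5.9
position: [487.2, -57.2, 219.4]
ee_rot: [0.747, -0.665, -0.004, 0.004]
contact_force: [-0.0, 0.5, -0.1]
gripper_width: 0.1
```

Run:
```python
from path import *
print(p,s["contact_force"])
for th in (0,7,14,21,28,35,42,49,56,63,70,77,84,90):print(th,row(th,0 if th else 4))
```

```text
[487.21879726 -57.17828442 219.36575186] [-0.01689298  0.48165959 -0.0933226 ]
0 ([-0.05, 0.46, -0.14], 0.1)
7 ([-0.32, 1.24, -0.14], -6.9)
14 ([-0.5, 1.64, -0.14], -13.9)
21 ([-0.62, 2.07, -0.14], -20.9)
28 ([-0.7, 2.5, -0.14], -27.9)
35 ([-0.72, 2.95, -0.14], -34.9)
42 ([-0.68, 3.39, -0.14], -41.9)
49 ([-0.6, 3.82, -0.14], -48.9)
56 ([-0.46, 4.24, -0.14], -55.9)
63 ([-0.27, 4.64, -0.14], -62.9)
70 ([-0.03, 5.01, -0.14], -69.9)
77 ([0.25, 5.36, -0.14], -76.9)
84 ([0.57, 5.66, -0.14], -83.9)
90 ([0.88, 5.89, -0.14], -89.9)
```

No contact on the way down. Now the push, in two halves.

Request:
apply_moves(fingers=[1,1,1,1,1,1,1,1], dp=[[0,0.5,-0.1],[-0.3,1.2,-0.1],[-0.5,1.6,-0.1],[-0.6,2.1,-0.1],[-0.7,2.5,-0.1],[-0.7,3,-0.1],[-0.7,3.4,-0.1],[-0.6,3.8,-0.1]], yaw=[0,-7,-14,-21,-28,-35,-42,-49])

```text
clock: 6.7
position: [480.9, -19.5, 219.1]
ee_rot: [-0.402, 0.916, 0.004, -0.002]
contact_force: [-0.5, -4.3, 1.5]
gripper_width: 0.1
```

Run:
```python
from path import *
print(p,s["contact_force"],np.degrees(jaw))
for th in (49,56,63,70,77,84,90):print(th,row(th,0))
for g in(-3,-6,-9):print(g,row(90,g))
```

```text
[480.93021038 -19.51760243 219.05669371] [-0.48243603 -4.33196828  1.47896463] 137.40182143895274
49 ([0.04, 0.07, -0.11], 0.4)
56 ([0.19, 0.49, -0.11], -6.6)
63 ([0.38, 0.89, -0.11], -13.6)
70 ([0.62, 1.26, -0.11], -20.6)
77 ([0.9, 1.6, -0.11], -27.6)
84 ([1.22, 1.91, -0.11], -34.6)
90 ([1.52, 2.13, -0.11], -40.6)
-3 ([1.82, 2.17, -0.11], -40.6)
-6 ([2.12, 2.2, -0.11], -40.6)
-9 ([2.42, 2.24, -0.11], -40.6)
```

Request:
apply_moves(fingers=[1,1,1,1,1,1,1,1], dp=[[0.2,0.5,-0.1],[0.4,0.9,-0.1],[0.6,1.25,-0.1],[0.9,1.6,-0.1],[1.2,1.9,-0.1],[1.5,2.1,-0.1],[1.7,2.15,-0.1],[1.8,2.15,-0.1]], yaw=[-6.6,-13.6,-20.6,-27.6,-34.6,-40.6,-40.6,-40.6])

```text
clock: 7.5
position: [495.4, 1.1, 217.8]
ee_rot: [-0.059, 0.998, 0.004, -0.007]
contact_force: [-11.7, -0.4, 9.4]
gripper_width: -0.1
```

Request:
apply_moves(fingers=[1,1,1], dp=[[0.2,0.02,0],[0.4,0.05,0],[0.4,0.05,0]], yaw=[0,0,0])

```text
clock: 7.8
position: [496.8, 1.3, 217.5]
ee_rot: [-0.058, 0.998, 0.003, -0.011]
contact_force: [-8.7, 0.5, 6.8]
gripper_width: -0.1
```

Request:
apply_moves(fingers=[1,1,1,1], dp=[[0.3,0.03,0],[0.6,0.06,0],[0.8,0.08,0],[0.8,0.08,0]], yaw=[0,0,0,0])

```text
clock: 8.2
position: [499.9, 1.4, 216.7]
ee_rot: [-0.057, 0.998, 0.002, -0.02]
contact_force: [-14.4, 2.1, 10.0]
gripper_width: -0.1
```

The fingertip is against the stop: the tool tilts but the tip does not advance. I'll back off, lift and move aside.

Request:
apply_moves(fingers=[1,1,1,1,1,1,1,1,1,1], dp=[[-1,-0.1,0],[-2,-0.2,0.5],[-2.2,-0.2,3],[-2.2,-0.2,7],[-2.5,0,12],[-5,4,14],[-8,8,14],[-10,12,14],[-11,16,14],[-11,18,14]], yaw=[0,0,0,0,0,0,0,0,0,0])

```text
clock: 9.2
position: [388.7, 183.7, 358.3]
ee_rot: [-0.059, 0.998, 0.004, -0.018]
contact_force: [1.0, 0.5, -0.1]
gripper_width: -0.1
```

Run:
```python
from bench import *
from h import *
s=read_state();print(s["position"],s["contact_force"])
d=get_image("top");np.savez("pics/top2.npz",**d)
cv2.imwrite("pics/top2.png",cv2.resize(d["color"][120:290,140:380],None,fx=3.3,fy=3.3,interpolation=cv2.INTER_CUBIC))
```

```text
[388.67440829 183.68756505 358.27102564] [ 1.04802506  0.48225785 -0.12675839]
```

View pics/top2.png

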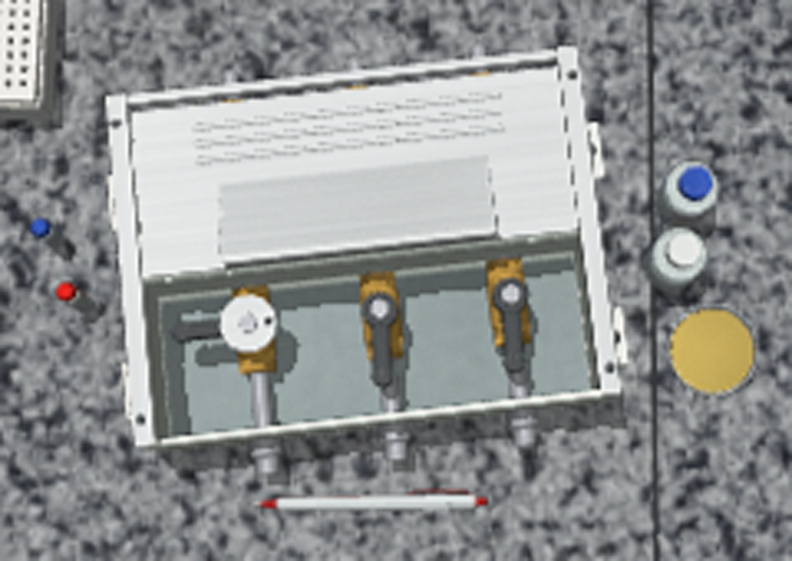

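The tagged lever now points left, its end at (173,331) and the tag at (248,322). The others still point to the front, and the cover is back. I'll check the angle.

Run:
```python
from h import *
d=np.load("pics/top2.npz");g=d["color"]
t=.119;R=np.array([[np.cos(t),-np.sin(t)],[np.sin(t),np.cos(t)]]);c=np.array([561.7,-94.9])
f=lambda u,v,z:R.T@(ray(d,140+(u+.5)/3.3-.5,120+(v+.5)/3.3-.5,z)[:2]-c)
a=f(248,322,62)
gr=cv2.cvtColor(cv2.resize(g[120:290,140:380],None,fx=3.3,fy=3.3,interpolation=cv2.INTER_CUBIC),cv2.COLOR_BGR2GRAY)
m=np.zeros_like(gr);m[312:345,165:222]=(gr[312:345,165:222]<95)
n,l,st,ce=cv2.connectedComponentsWithStats(m);k=1+st[1:,4].argmax();print(st[k])
ys,xs=np.where(l==k);P=np.array([f(x,y,59) for x,y in zip(xs,ys)])
v=cv2.fitLine(P.astype(np.float32),cv2.DIST_L2,0,.01,.01).ravel()
print("axis",a,"mean",P.mean(0),"dir deg from +y",np.degrees(np.arctan(v[0]/v[1])),"axis->mean",np.degrees(np.arctan2(P.mean(0)[0]-a[0],P.mean(0)[1]-a[1])))
d0=np.load("pics/top0.npz")
for nme,(u,w,z) in dict(bb=(695,183,62),bw=(684,250,62),dish=(712,350,12),red=(66,291,44),blue=(40,228,44)).items():
    print(nme,(140+u/3.3,120+w/3.3))
dd=cv2.absdiff(d["color"],d0["color"]).max(2)
for nme,(x0,x1,y0,y1) in dict(bottles=(335,375,165,245),vials=(145,168,180,215),pen=(215,292,264,280)).items(): print(nme,(dd[y0:y1,x0:x1]>40).sum())
```

```text
[ 165  312   56   33 1190]
axis [-37.18442241  71.16818519] mean [-37.40723456 106.80031315] dir deg from +y 11.526924 axis->mean -0.358273008463863
bb (350.6060606060606, 175.45454545454547)
bw (347.27272727272725, 195.75757575757575)
dish (355.75757575757575, 226.06060606060606)
red (160.0, 208.1818181818182)
blue (152.12121212121212, 189.0909090909091)
bottles 0
vials 0
pen 0
```

Run:
```python
from h import *
d=np.load("pics/top2.npz");g=d["color"]
t=.119;R=np.array([[np.cos(t),-np.sin(t)],[np.sin(t),np.cos(t)]]);c=np.array([561.7,-94.9])
f=lambda u,v,z:R.T@(ray(d,140+(u+.5)/3.3-.5,120+(v+.5)/3.3-.5,z)[:2]-c)
gr=cv2.cvtColor(cv2.resize(g[120:290,140:380],None,fx=3.3,fy=3.3,interpolation=cv2.INTER_CUBIC),cv2.COLOR_BGR2GRAY)
for T in(60,70,80):
    m=np.zeros_like(gr);m[312:345,168:219]=(gr[312:345,168:219]<T)
    n,l,st,ce=cv2.connectedComponentsWithStats(m);k=1+st[1:,4].argmax()
    ys,xs=np.where(l==k);P=np.array([f(x,y,59) for x,y in zip(xs,ys)])
    v=cv2.fitLine(P.astype(np.float32),cv2.DIST_L2,0,.01,.01).ravel()
    print(T,st[k],P.mean(0).round(1),np.degrees(np.arctan(v[0]/v[1])).round(1))
```

```text
60 [188 336  20   4  53] [-42.5 101.9] 2.0
70 [178 332  41  12 152] [-42.6 101.2] -3.3
80 [171 331  48  14 272] [-42.1 104. ] 1.3
```

```bash
python3 -c "
from bench import *
print(job_done())"
```

```text
the job is handed in; nothing more can be done
None
```

I pushed the cover fully back, then turned the tagged lever (the left valve, at y +71 mm) a quarter turn clockwise to its stop. I moved the hand clear and handed the job in at about 9.3 s.

**Cover:** it stalled at its stop with about 13 N on the hand. Image edges gave about 97 mm of travel against 98 mm expected, which is within the calibration error. A first reading by eye gave only 94 mm. It had probably caught the visible front face of the ledge instead of its top edge.

**Tagged lever:** it pressed against its stop with about 14 N and the fingertip stopped advancing. In the last picture it points along the box's +y, to within about 3°. My first angle fit gave 11.5°, but its mask had picked up shadow. The tighter masks gave -3° to +2°.

**Everything else:** the other two levers still point to the front. The bottles, dish, vials and pen showed no pixel change from the first picture. The hand is clear, with contact force about 1 N, which is sensor noise.

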